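Set and lock the airbrush compressor's pressure

ROBOT

A 6-joint arm with a two-finger parallel gripper is mounted at the origin on a cart in front of the work surface, level with it; the furniture and walls round the work are solid. World frame = base frame: x ahead of the robot, y to its left, z up, the work surface at z = 0. Lengths are in m, angles in rad, forces in N, time in s.
With the tool pointing down it reaches from about 0.25 to 0.775 m from the base axis. Payload 4 kg.
Tool frame: the origin (TCP) lies at the very end of the fingers, on their centre line; the grasp point (between the pads) lies 19 mm behind it (robot.tcp_to_grasp is the distance from the TCP to the grasp point, in m); z points along the fingers, y is the line along which they close (so a half turn about z gives the same grasp; the last joint's range is limited). The gripper opens to 94 mm and grips with 3 to 60 N. Pads are 16 mm wide; open, the fingers measure 119 mm over their backs; the gripper's body (75 mm by 177 mm) begins 78 mm behind the grasp point.
Start: joints at [-1.414, 0.087, 1.371, -0, 1.684, -0.103], TCP at [0.141, -0.532, 0.206] pointing down, gripper open.
Joint ranges: [-3.1, 3.1], [-0.76, 2.03], [0.27, 2.55], [-1.08, 4.22], [0.17, 2.65], [-2.57, 2.57]. Speed limits (rad/s): [2.79, 2.79, 3.14, 3.14, 3.14, 3.14].

INTERFACE

Orientations are given as [roll, pitch, yaw] about the fixed x, y, z axes, in that order (R = Rz(yaw) Ry(pitch) Rx(roll)).
In Python, from bench import robot, sensors, snapshot gives the robot as it stands (robot), with the cameras as plain functions and the readings (sensors).
- The arm moves only by the tool nudge_tcp, called after "Emit:" as a command line: name --argument value ..., lists and objects as JSON in quotes. Schema: {"type":"object","properties":{"plan":{"type":"array","items":{"type":"object","properties":{"aperture":{"type":"number"},"tx":{"type":"number"},"ty":{"type":"number"},"tz":{"type":"number"},"turn":{"type":"number"}},"additionalProperties":false,"required":["aperture"]},"minItems":1,"maxItems":20},"only":{"type":"string"},"quiet":{"type":"boolean"},"lines":{"type":"string"}},"required":["plan"],"additionalProperties":false}. plan is a list of rows, 1 to 20 of them, each an object with the fields aperture (the finger opening in m), tx, ty, tz (the shift in m), turn (a turn about the tool's z in rad); a field left out counts as zero (the opening has to be given); each row shifts and turns the commanded pose from where the row before left it, along the tool's axes as they then stand; what a row does not reach is not made up. A row lasts 1/12 s, in which the tool goes at most 0.0417 m and 0.125 rad, less where a joint would pass 70% of its speed; a pose out of reach is approached as far as the arm can. The fingers move at their own pace and stop on an object; the grip force is fixed at half the most. Time passes only in rows, so rows that do not move let the fingers close. The tool returns the time, the measured TCP pose, the force, the opening and the grip force at its end. only (a regular expression) keeps the lines of the reply that match it, lines (a string "A,B") keeps lines A to B, and quiet returns only ok. Input that does not fit is refused with a message, and nothing moves.
- sensors.get_obs(): the state, without advancing time (a new reading comes with each control period).
- snapshot(name): name is "side" or "top"; returns a dict with "color" (384x512x3 uint8, blue, green, red), "fx", "fy", "cx", "cy" (pixels), "extrinsics" (4x4, takes a point from world to camera coordinates). Camera axes: x right, y down, z forward; pixel columns grow to the right and rows downward; lengths in m; the calibration is good to about 2 mm. A picture is of the moment at which its call begins. There is no depth.
- robot.close_job(): hands the job in; it is judged then, once.
The state is a dict: "time": time; "joint_positions": joint angles; "qvel": joint speeds; "joint_torque": joint torques, N m; "tool_pos": TCP position; "ee_rot": TCP orientation; "wrist_force": force on the tool from outside, world axes, zero at the start; "wrist_torque": the same for the moment, N m; "width": finger opening in m; "finger_force": force on a finger pad.
Only numpy, scipy, OpenCV 4.12 (cv2) and the standard library are available. Lean on these libraries where they do the work, as an engineer would, in place of code of your own. Each camera call takes 0.05 s, during which the arm holds its last target. There are 200 camera calls.

TASK

Set the air pressure of the airbrush compressor: pull its black regulator knob straight out until it clicks into its out position, turn it clockwise until the gauge needle stands in the green segment, then push the knob fully back in so that it locks there, and let go. Leave everything else on the desk where it is.

Things in the scene. Friction and masses are not known exactly. Their poses are not given: they have to be found in the camera images.
- compressor: Light-grey airbrush compressor, dark foot, handle on top; fixed. 160 mm deep, 240 wide (airbrush in a rest on the left, to 160 left of the middle), 140 high (handle 170). Origin: centre of underside; x front to back, y left, z up. The dark control panel rises to the back at 25 deg from level: its outward normal is (-0.423, 0, 0.906) in this frame. Knob at its right, gauge at its left.
- knob_grip (a point): Point on the knob's axis at mid-length; slides and turns with the knob. z: knob axis, out of the panel; x: toward the white line on its end. Black ribbed knob, 38 mm across, 32 long (16 each way from here). Panel surface 22 below this point with the knob in, 32 with it out. Panel free for 75 round the axis to the gauge at the left, 53 to its other edges.
- regulator_pull (a joint): How far the knob is pulled out along its axis, m: 0 in (locked), 0.010 out at its stop. A spring detent holds it at both ends: about 8 N along the axis starts it from either end, it snaps over half way (0.005) and then stays in or out by itself. Out, an orange ring shows below the knob.
- regulator_turn (a joint): Turn of the knob, rad, positive clockwise seen from outside facing the panel (negative about knob_grip's z); clockwise raises the pressure. Stops at -2.1 and 2.1. Below 0.004 of pull a clutch of 30 teeth holds it against about 0.3 N m; on the way in it may slip 4 degrees into the next gap. Out, it turns with 0.04 N m friction and stays. It starts 0.5 to 1.5 rad short of the green.
- gauge_needle (a joint): Angle of the gauge's black needle, rad: 0 points straight up the slope, positive clockwise; always 1.5 times regulator_turn. The round gauge with white dial and steel rim is 65 mm across, stands 11 mm above the panel, 116 mm left of the knob, centre to centre.
- green_segment (a joint): Angle of the middle of the green segment near the rim of the gauge's white dial, same sense and zero as the needle. It is 36 degrees (0.63 rad) wide and stays where it was preset.
- needle_tip (a point): A point on the needle near its tip, 22 mm from the gauge's centre.
- green_mid (a point): The middle of the green segment, 22 mm from the gauge's centre, level with needle_tip.
- tape_roll_1: Cream roll of masking tape lying flat, 72 mm across, 19 mm high, bystander; origin under its centre.
- tape_roll_2: Green roll of paper tape lying flat, 52 mm across, 15 mm high, bystander; origin under its centre.
- eraser: Blue and white eraser, 20 x 42 x 13 mm, bystander; origin under its centre.
- ink_bottle: Dark blue square ink bottle with a black cap, 44 x 44 x 56 mm, bystander; origin under its centre.

How it is judged:
On the way, in this order (a step that is already met when the one before it is completed fails the run):
1. the knob is pulled out to its detent (value of joint regulator_pull above 0.0085 m), for 0.2 s.
2. with the knob out, it is turned until the needle stands in the green segment (value of joint regulator_pull above 0.007 m and distance between needle_tip and green_mid below 0.0068 m), for 0.2 s.
3. the knob is pushed back in with the needle still in the green segment (value of joint regulator_pull below 0.0015 m and distance between needle_tip and green_mid below 0.0068 m), for 0.2 s.
At the end, for the whole second after the job is handed in: The knob is fully in (within 1.5 mm) and the needle's tip stands inside the green segment (needle within 18 degrees of the segment's middle); the tape rolls, eraser and ink bottle have not been shifted by more than 15 mm (all of step 3); the robot touches nothing.
It fails at once if a bystander is shifted by more than 15 mm (distance of any of tape_roll_1, tape_roll_2, eraser, ink_bottle from where it was at the start of the episode above 0.015 m).
It also fails if it takes over 35 s, if anything falls off the work surface, if the arm or the gripper's body presses on something with over 40 N, if the wrist force passes 120 N, or if a joint passes its speed limit or range.

## Working session

There is one attempt and no reset: what is moved stays moved. The work goes in short steps, Python scripts to look and compute and a tool call to move; the robot and the scene stay as the last step left them, time stands still between calls to the robot, and variables do not carry over. Pictures are saved under pics/ and viewed, at most 10 in all, crops included, and the job is handed in when it is done.

```bash
ls; mkdir -p pics
```

Run:
```python
from bench import robot, sensors, snapshot
import cv2,numpy as np
for n in("side","top"):
    s=snapshot(n); cv2.imwrite(f"pics/{n}0.png",s["color"])
    print(n,s["fx"],s["fy"],s["cx"],s["cy"]);print(np.round(s["extrinsics"],4).tolist())
print(sensors.get_obs())
```

```text
bench.py
pics
side 402.45684349477597 402.45684349477597 256.69408744064907 190.9664198670705
[[0.9716, -0.2356, -0.0211, -0.4467], [-0.1149, -0.3923, -0.9126, 0.2447], [0.2067, 0.8892, -0.4083, 0.7507], [0.0, 0.0, 0.0, 1.0]]
top 413.2094785437988 413.2094785437988 259.2184054712473 185.31292203206993
[[-0.0112, -0.9997, -0.0231, 0.1849], [-0.9829, 0.0152, -0.1837, 0.5135], [0.184, 0.0206, -0.9827, 0.8661], [0.0, 0.0, 0.0, 1.0]]
{'time': 0.1, 'joint_positions': array([-1.41412025e+00,  8.78813324e-02,  1.37210633e+00, -4.30666575e-05,
        1.68361936e+00, -1.03093477e-01]), 'qvel': array([-0.00082663, -0.00176703, -0.0025253 , -0.00027539,  0.00053364,
        0.00032836]), 'joint_torque': array([ 2.66526229e-03, -3.41249371e+01, -3.03302050e+01,  7.20847305e-02,
        3.03969299e-02, -8.84559677e-05]), 'tool_pos': array([ 0.14117674, -0.53104794,  0.20441948]), 'ee_rot': array([-3.13958457e+00, -1.64725817e-04,  2.59764586e-01]), 'wrist_force': array([-0.57600559,  0.95365187,  0.27020519]), 'wrist_torque': array([ 0.0228365 ,  0.0154605 , -0.04388165]), 'finger_force': 0.0, 'width': 0.09392246031648284}
```

View pics/side0.png

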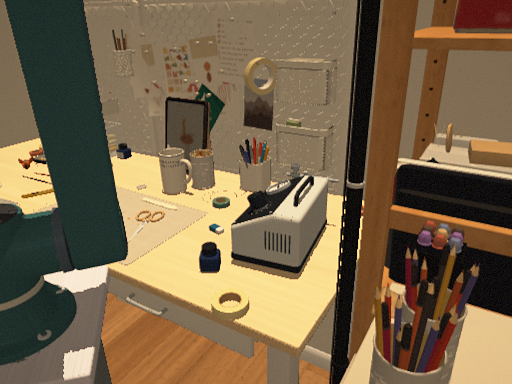

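View pics/top0.png

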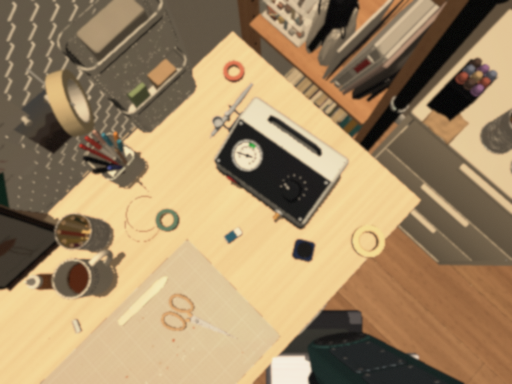

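The top view shows the compressor with its gauge near (246,154) and its knob near (291,187), and the front facing lower left. The ink bottle is at (303,250), and the cream tape at (368,241). I'll enlarge the compressor and measure it.

Run:
```python
import cv2,numpy as np
t=cv2.imread("pics/top0.png")[92:232,208:358]; s=cv2.imread("pics/side0.png")[170:275,225:335]
a=cv2.resize(t,None,fx=4,fy=4,interpolation=cv2.INTER_CUBIC)
cv2.imwrite("pics/crop_top.png",a)
```

```text
(no output)
```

View pics/crop_top.png

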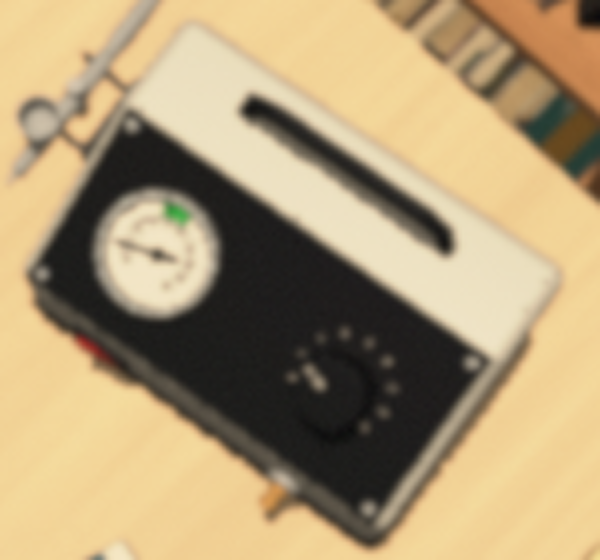

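In the enlarged top view (4x, offset 208,92) the gauge centre is at about (157,253). The needle tip is toward (118,243), the green segment at (177,214), the knob end at about (336,393), and the four screws at (132,125), (472,362), (42,272) and (368,508). I need the side view for height.

Run:
```python
import cv2,numpy as np
s=cv2.imread("pics/side0.png")[170:275,225:335]
a=cv2.resize(s,None,fx=5,fy=5,interpolation=cv2.INTER_CUBIC)
a=(255*(a/255.)**0.6).astype(np.uint8)
cv2.imwrite("pics/crop_side.png",a)
```

```text
(no output)
```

View pics/crop_side.png

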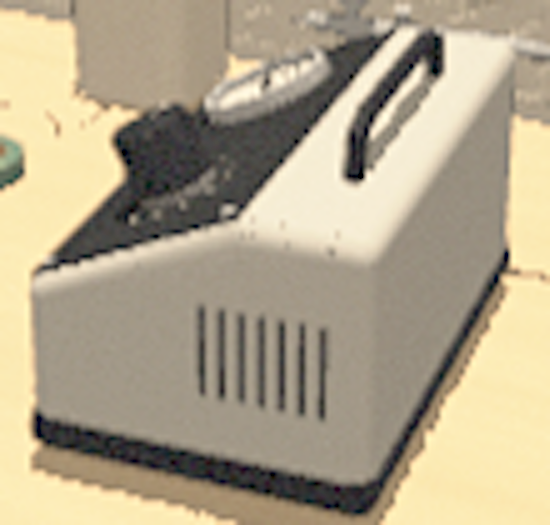

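The side view (5x, offset 225,170) shows the knob silhouette around (113–205, 100–195), the gauge rim ellipse centred at about (268,85), and the top-right panel screw at (230,211). Next I triangulate these points.

Create h.py:
```python
import numpy as np,cv2
C={}
C["side"]=(402.45684,256.694087,190.96642,np.array([[0.9716,-0.2356,-0.0211,-0.4467],[-0.1149,-0.3923,-0.9126,0.2447],[0.2067,0.8892,-0.4083,0.7507]]))
C["top"]=(413.20948,259.218405,185.312922,np.array([[-0.0112,-0.9997,-0.0231,0.1849],[-0.9829,0.0152,-0.1837,0.5135],[0.184,0.0206,-0.9827,0.8661]]))
def P(n):
    f,cx,cy,E=C[n]; return np.array([[f,0,cx],[0,f,cy],[0,0,1]])@E
def ray(n,uv):
    f,cx,cy,E=C[n]; R=E[:,:3]; d=R.T@np.array([(uv[0]-cx)/f,(uv[1]-cy)/f,1]); return -R.T@E[:,3],d/np.linalg.norm(d)
def tri(a,b):
    X=cv2.triangulatePoints(P("top"),P("side"),np.float64(a).reshape(2,1),np.float64(b).reshape(2,1))[:,0]; return X[:3]/X[3]
def proj(n,X):
    p=P(n)@np.append(X,1); return p[:2]/p[2]
def plane(n,uv,p0,nn):
    c,d=ray(n,uv); return c+d*((p0-c)@nn)/(d@nn)
def T(u,v): return (u+.5)/4-.5+208,(v+.5)/4-.5+92
def S(u,v): return (u+.5)/5-.5+225,(v+.5)/5-.5+170
def onz(uv,z): return plane("top",uv,np.array([0,0,z]),np.array([0,0,1.]))
```

Run:
```python
from h import *
g=tri(T(157,253),S(268,85)); s=tri(T(472,362),S(230,211))
print("gauge",g,"screwTR",s, [proj("side",g)-S(268,85),proj("side",s)-S(230,211)])
bl=onz(T(195,25),.14);br=onz(T(558,280),.14);print("back edge",bl,br,np.linalg.norm(br-bl))
e=(bl-br)/np.linalg.norm(bl-br); yaw=np.arctan2(-e[0],e[1]); 
# front bottom edge on foot z~0
tl,tr,bL,bR=[T(*p) for p in((132,125),(472,362),(42,272),(368,508))]
for z in (.11,.12,.13,.14):
    a,b=onz(tl,z),onz(tr,z); print(z,np.linalg.norm(a-b), np.arctan2(-(a-b)[0],(a-b)[1]))
print("yaw",yaw)
yaw_=yaw
x=np.array([np.cos(yaw),np.sin(yaw),0]); n=-.423*x+np.array([0,0,.906]); n/=np.linalg.norm(n)
y=np.array([-np.sin(yaw),np.cos(yaw),0]); up=np.cross(y,n); 
p0=s
G=plane("top",T(157,253),p0+.011*n,n)
ticks=np.array([(291,377),(302,353),(321,338),(345,332),(369,343),(387,362),(393,388),(384,412),(365,429)],float)
W=np.array([plane("top",T(*t),p0,n) for t in ticks])
q=np.c_[(W-G)@y,(W-G)@up]
A=np.c_[2*q,np.ones(len(q))]; sol=np.linalg.lstsq(A,(q**2).sum(1),rcond=None)[0]; r=np.sqrt(sol[2]+sol[:2]@sol[:2])
print("knob rel gauge (y,up)",sol[:2],"r",r,"G",G)
print("dial diam",[np.linalg.norm(plane("top",T(*a),p0+.011*n,n)-plane("top",T(*b),p0+.011*n,n)) for a,b in(((93,253),(221,253)),((157,186),(157,320)))])
for t in (tl,tr,bL,bR):
    w=plane("top",t,p0,n)-G; print("screw",w@y,w@up)
```

```text
gauge [0.56640965 0.20136563 0.12221251] screwTR [0.50342212 0.04376629 0.13852655] [array([ 0.13344834, -0.03682609]), array([ 0.12800833, -0.0317695 ])]
back edge [0.68384036 0.18001641 0.14      ] [ 0.54463022 -0.00070048  0.14      ] 0.22811851656204943
0.11 0.21899323855819364 -0.643346478105955
0.12 0.2163852994611656 -0.6433464781059554
0.13 0.21377736036413755 -0.6433464781059551
0.14 0.2111694212671095 -0.643346478105955
yaw -0.6563806301493814
knob rel gauge (y,up) [-0.11532194 -0.00142225] r 0.026120334343035505 G [0.56508309 0.20102979 0.12866553]
dial diam [np.float64(0.06891924176709863), np.float64(0.06891343141184295)]
screw 0.04977633940439303 0.044373222210305215
screw -0.1620403912210065 0.047113820045709645
screw 0.04898273115804531 -0.048554142045031334
screw -0.16331993162858005 -0.046616813768350154
```

Add to h.py:
```python
yaw=-.645
x=np.array([np.cos(yaw),np.sin(yaw),0]); n=-.4226*x+np.array([0,0,.9063])
y=np.array([-np.sin(yaw),np.cos(yaw),0]); up=np.cross(y,n)
p0=onz(T(472,362),.136)
```

Run:
```python
from h import *
G=plane("top",T(157,253),p0+.011*n,n)
ticks=np.array([(291,377),(302,353),(321,338),(345,332),(369,343),(387,362),(393,388),(384,412),(365,429)],float)
q=np.array([[(w-G)@y,(w-G)@up] for w in [plane("top",T(*t),p0,n) for t in ticks]])
A=np.c_[2*q,np.ones(len(q))]; sol=np.linalg.lstsq(A,(q**2).sum(1),rcond=None)[0]
print("rel",sol,"up",up)
B=G-.011*n+sol[0]*y+sol[1]*up; K=B+.022*n
print("knob base",B,"K",K,"grasp",K+.004*n)
c=proj("side",K)-[225,170]; print("K in side crop",c*5, "top of knob",(proj("side",B+.038*n)-[225,170])*5,"base",(proj("side",B)-[225,170])*5)
print("end in top crop",(proj("top",B+.038*n)-[208,92])*4,"screw side",(proj("side",p0)-[225,170])*5,"gauge",(proj("side",G)-[225,170])*5)
def ang(w): w=w-G; return np.arctan2(-(w@y),w@up)
img=cv2.imread("pics/top0.png"); m=cv2.inRange(cv2.cvtColor(img,cv2.COLOR_BGR2HSV),(45,90,60),(80,255,255))
v,u=np.nonzero(m[120:190,220:270]); print(len(u)); gp=(u.mean()+220,v.mean()+120)
ga=ang(plane("top",gp,p0+.011*n,n))
na=ang(plane("top",T(118,243),p0+.011*n,n)); nt=ang(plane("top",T(173,258),p0+.011*n,n))+np.pi
print("green",ga,"needle",na,nt-2*np.pi*(nt>np.pi),"turn",(ga-na)/1.5)
kl=[plane("top",T(*t),B+.038*n,n)-B for t in((303,370),(325,388))]; print("line",[np.arctan2(-(w@y),w@up) for w in kl])
```

```text
rel [-0.11558572 -0.00274865 -0.0126817 ] up [ 0.72422412 -0.54486614  0.4226    ]
knob base [0.49781511 0.10746388 0.11565636] K [0.49038572 0.11305335 0.13559496] grasp [0.48903492 0.11406961 0.13922016]
K in side crop [159.0588182  150.27065523] top of knob [144.39689876 118.45868377] base [179.03725011 193.61786558]
end in top crop [325.06045677 395.7279942 ] screw side [230.74437657 214.40366759] gauge [265.20270449  74.70320028]
19
green -0.1313440753350258 needle -1.935695214853005 -1.8849073496499198 turn 1.202900759678653
line [np.float64(-1.3230979730577344), np.float64(-0.7678349752075774)]
```

The fit agrees with the given sizes: gauge to knob is 115.6 mm (116 given), the knob line is at -1.3 rad, and needle/1.5 is -1.27. The turn needed is about 1.2 rad. The tool stays vertical, so I'll close along the panel's level direction (yaw 2.497) and turn in strokes. First I rotate and lift.

Emit:
nudge_tcp --plan '[{"aperture":0.094, "tz":-0.01, "turn":-0.125}, {"aperture":0.094, "tz":-0.01, "turn":-0.125}, {"aperture":0.094, "tz":-0.01, "turn":-0.125}, {"aperture":0.094, "tz":-0.01, "turn":-0.125}, {"aperture":0.094, "tz":-0.01, "turn":-0.125}, {"aperture":0.094, "tz":-0.01, "turn":-0.125}, {"aperture":0.094, "turn":-0.125}, {"aperture":0.094, "turn":-0.125}, {"aperture":0.094, "turn":-0.125}, {"aperture":0.094, "turn":-0.125}, {"aperture":0.094, "turn":-0.125}, {"aperture":0.094, "turn":-0.125}, {"aperture":0.094, "turn":-0.125}, {"aperture":0.094, "turn":-0.125}, {"aperture":0.094, "turn":-0.125}, {"aperture":0.094, "turn":-0.125}, {"aperture":0.094, "turn":-0.125}, {"aperture":0.094, "turn":-0.11}]'

```text
time: 1.6
tool_pos: [0.1412, -0.5313, 0.2648]
ee_rot: [3.141, -0.001, 2.501]
wrist_force: [-0.1, -0.2, 0.3]
width: 0.0942
finger_force: 0.0
```

Create go.py:
```python
import sys,numpy as np
from bench import robot, sensors, snapshot
from scipy.spatial.transform import Rotation as R
o=sensors.get_obs(); r=R.from_euler("xyz",o["ee_rot"])
t=np.array([float(a) for a in sys.argv[1:4]])
print("t",o["time"],"tcp",o["tool_pos"].round(4),"rpy",o["ee_rot"].round(4),"tool d",r.inv().apply(t-o["tool_pos"]).round(4),"F",o["wrist_force"].round(1),"w",round(o["width"],4),"q6",round(o["joint_positions"][5],3))
```

```bash
python3 go.py .490 .1135 .1205
```

```text
t 1.6 tcp [ 0.1412 -0.5313  0.2648] rpy [ 3.1407e+00 -9.0000e-04  2.5008e+00] tool d [0.1058 0.7253 0.145 ] F [-0.1 -0.2  0.3] w 0.0942 q6 -2.344
```

Emit:
nudge_tcp --plan '[{"aperture":0.07, "tx":0.006, "ty":0.036}, {"aperture":0.07, "tx":0.006, "ty":0.036}, {"aperture":0.07, "tx":0.006, "ty":0.036}, {"aperture":0.07, "tx":0.006, "ty":0.036}, {"aperture":0.07, "tx":0.006, "ty":0.036}, {"aperture":0.07, "tx":0.006, "ty":0.036}, {"aperture":0.07, "tx":0.006, "ty":0.036}, {"aperture":0.07, "tx":0.006, "ty":0.036}, {"aperture":0.07, "tx":0.006, "ty":0.036}, {"aperture":0.07, "tx":0.006, "ty":0.036}, {"aperture":0.07, "tx":0.006, "ty":0.036}, {"aperture":0.07, "tx":0.006, "ty":0.036}, {"aperture":0.07, "tx":0.006, "ty":0.036}, {"aperture":0.07, "tx":0.006, "ty":0.036}, {"aperture":0.07, "tx":0.006, "ty":0.036}, {"aperture":0.07, "tx":0.006, "ty":0.036}, {"aperture":0.07, "tx":0.006, "ty":0.036}, {"aperture":0.07, "tx":0.003, "ty":0.036}, {"aperture":0.07, "ty":0.036}, {"aperture":0.07, "ty":0.036}]'

```text
time: 3.27
tool_pos: [0.4917, 0.1082, 0.265]
ee_rot: [-3.141, -0.0, 2.496]
wrist_force: [-0.2, -1.0, 1.1]
width: 0.0703
finger_force: 0.0
```

Emit:
nudge_tcp --plan '[{"aperture":0.07}, {"aperture":0.07}]'

```text
time: 3.43
tool_pos: [0.4914, 0.1074, 0.2638]
ee_rot: [-3.139, -0.002, 2.498]
wrist_force: [0.5, 0.0, -1.1]
width: 0.0701
finger_force: 0.0
```

```bash
python3 go.py .490 .1135 .1205
```

```text
t 3.4333 tcp [0.4914 0.1074 0.2638] rpy [-3.1389e+00 -2.3000e-03  2.4976e+00] tool d [0.0045 0.0044 0.1433] F [ 0.5  0.  -1.1] w 0.0701 q6 -0.824
```

Emit:
nudge_tcp --plan '[{"aperture":0.07, "tx":0.0045, "ty":0.0045, "tz":0.02}, {"aperture":0.07, "tz":0.025}, {"aperture":0.07, "tz":0.025}, {"aperture":0.07, "tz":0.025}, {"aperture":0.07, "tz":0.02}, {"aperture":0.07, "tz":0.015}, {"aperture":0.07, "tz":0.01}, {"aperture":0.07}, {"aperture":0.07}]'

```text
time: 4.18
tool_pos: [0.4902, 0.1118, 0.1257]
ee_rot: [-3.141, 0.0, 2.494]
wrist_force: [-0.0, -0.2, 0.8]
width: 0.0702
finger_force: 0.0
```

```bash
python3 go.py .490 .1135 .1205
```

Run:
```python
from bench import robot, sensors, snapshot
import cv2,numpy as np
a=cv2.resize(snapshot("side")["color"][150:275,215:335],None,fx=4,fy=4,interpolation=cv2.INTER_CUBIC)
b=cv2.resize(snapshot("top")["color"][92:217,218:318],None,fx=4,fy=4,interpolation=cv2.INTER_CUBIC)[:500,:300]
c=np.hstack([a,b]);cv2.imwrite("pics/c1.png",(255*(c/255.)**.6).astype(np.uint8)); print(c.shape)
```

```text
t 4.1833 tcp [0.4902 0.1118 0.1257] rpy [-3.1413  0.      2.4937] tool d [0.0012 0.0012 0.0052] F [-0.  -0.2  0.8] w 0.0702 q6 -0.811
(500, 780, 3)
```

View pics/c1.png

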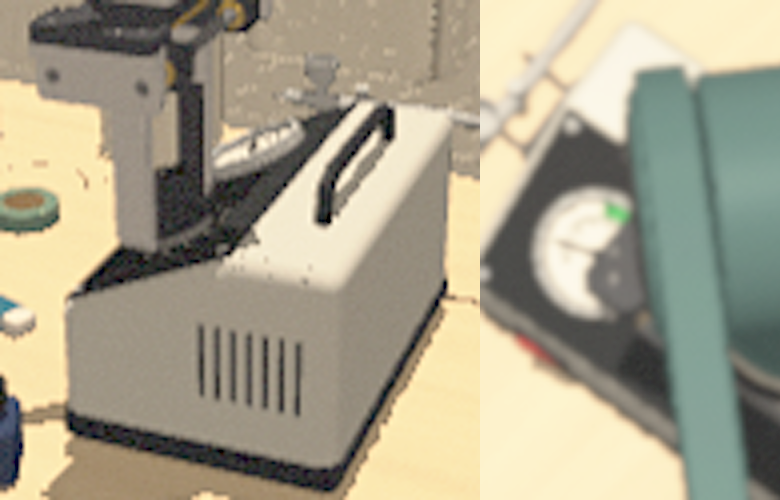

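The side view shows the knob between the fingers, with the near finger at (140,170). In the top view the needle and the green segment at (617,212) are still visible beside the gripper. I go down the last bit and close.

Emit:
nudge_tcp --plan '[{"aperture":0.07, "tx":0.001, "ty":0.001, "tz":0.004}, {"aperture":0.03}, {"aperture":0.03}, {"aperture":0.03}, {"aperture":0.03}, {"aperture":0.03}, {"aperture":0.03}]'

```text
time: 4.87
tool_pos: [0.4903, 0.114, 0.1216]
ee_rot: [-3.142, 0.0, 2.495]
wrist_force: [-0.5, 0.4, 0.3]
width: 0.0376
finger_force: 30.0
```

```bash
python3 go.py .490 .1135 .1205
```

```text
t 4.8667 tcp [0.4903 0.114  0.1216] rpy [-3.1415e+00  1.0000e-04  2.4949e+00] tool d [-0.     -0.0006  0.0011] F [-0.5  0.4  0.3] w 0.0376 q6 -0.808
```

Gripped at 37.6 mm with no side force, so the knob is centred. Now I pull out along the panel normal.

Emit:
nudge_tcp --plan '[{"aperture":0.03, "tx":0.00085, "tz":-0.0018}, {"aperture":0.03, "tx":0.00085, "tz":-0.0018}, {"aperture":0.03, "tx":0.00085, "tz":-0.0018}, {"aperture":0.03, "tx":0.00085, "tz":-0.0018}, {"aperture":0.03, "tx":0.00085, "tz":-0.0018}, {"aperture":0.03, "tx":0.0004, "tz":-0.0009}, {"aperture":0.03}]'

```text
time: 5.45
tool_pos: [0.4869, 0.1166, 0.1308]
ee_rot: [-3.141, 0.001, 2.495]
wrist_force: [5.0, -1.4, -7.4]
width: 0.0371
finger_force: 30.0
```

```bash
python3 go.py .490 .1135 .1205
```

```text
t 5.45 tcp [0.4869 0.1166 0.1308] rpy [-3.1414e+00  9.0000e-04  2.4948e+00] tool d [-0.0044 -0.0006  0.0103] F [ 5.  -1.4 -7.4] w 0.0371 q6 -0.802
```

Emit:
nudge_tcp --plan '[{"aperture":0.03}, {"aperture":0.03}, {"aperture":0.03}]'

```text
time: 5.7
tool_pos: [0.4868, 0.1166, 0.1308]
ee_rot: [-3.141, 0.0, 2.495]
wrist_force: [4.7, -0.8, -7.1]
width: 0.0374
finger_force: 30.0
```

Run:
```python
from bench import robot, sensors, snapshot
import cv2,numpy as np
a=cv2.resize(snapshot("side")["color"][170:240,225:305],None,fx=5,fy=5,interpolation=cv2.INTER_CUBIC)
cv2.imwrite("pics/c2.png",(255*(a/255.)**.6).astype(np.uint8))
```

```text
(no output)
```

View pics/c2.png

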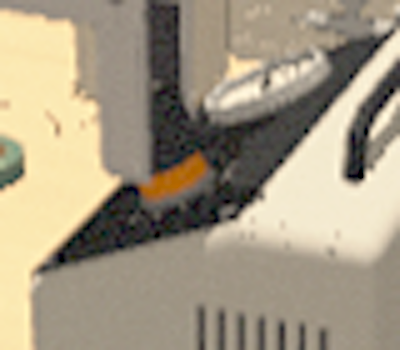

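The orange ring shows at (175,175), so the knob is out. Now the first clockwise stroke, then release and swing back to re-grip.

Emit:
nudge_tcp --plan '[{"aperture":0.03, "turn":0.1}, {"aperture":0.03, "turn":0.1}, {"aperture":0.03, "turn":0.1}, {"aperture":0.03, "turn":0.1}, {"aperture":0.03, "turn":0.1}, {"aperture":0.03, "turn":0.05}, {"aperture":0.03}, {"aperture":0.03}]'

```text
time: 6.42
tool_pos: [0.488, 0.1194, 0.1332]
ee_rot: [3.135, -0.003, 1.948]
wrist_force: [1.9, 5.6, -1.3]
width: 0.0403
finger_force: 30.1
```

```bash
python3 go.py .490 .1135 .1205
```

```text
t 6.4167 tcp [0.488  0.1194 0.1332] rpy [ 3.1351 -0.0033  1.9484] tool d [-0.0063 -0.0004  0.0126] F [ 1.9  5.6 -1.3] w 0.0403 q6 -0.254
```

Emit:
nudge_tcp --plan '[{"aperture":0.06}, {"aperture":0.06}, {"aperture":0.06}, {"aperture":0.06}, {"aperture":0.06, "turn":-0.1}, {"aperture":0.06, "turn":-0.1}, {"aperture":0.06, "turn":-0.1}, {"aperture":0.06, "turn":-0.1}, {"aperture":0.06, "turn":-0.1}, {"aperture":0.06, "turn":-0.1}, {"aperture":0.06, "turn":-0.1}, {"aperture":0.06, "turn":-0.1}, {"aperture":0.06, "turn":-0.1}, {"aperture":0.06, "turn":-0.1}, {"aperture":0.06, "turn":-0.1}, {"aperture":0.06}, {"aperture":0.06}]'

```text
time: 7.83
tool_pos: [0.4863, 0.1164, 0.1311]
ee_rot: [-3.141, -0.001, 3.042]
wrist_force: [-0.1, 0.8, 0.3]
width: 0.0597
finger_force: 0.0
```

```bash
python3 go.py .490 .1135 .1205
```

Run:
```python
from bench import robot, sensors, snapshot
import cv2,numpy as np
a=cv2.resize(snapshot("top")["color"][115:185,208:288],None,fx=5,fy=5,interpolation=cv2.INTER_CUBIC)
b=cv2.resize(snapshot("side")["color"][170:240,225:305],None,fx=5,fy=5,interpolation=cv2.INTER_CUBIC)
c=np.hstack([a,b]);cv2.imwrite("pics/c3.png",(255*(c/255.)**.6).astype(np.uint8))
```

```text
t 7.8333 tcp [0.4863 0.1164 0.1311] rpy [-3.1409e+00 -1.0000e-03  3.0420e+00] tool d [-0.004  -0.0025  0.0106] F [-0.1  0.8  0.3] w 0.0597 q6 -1.349
```

View pics/c3.png

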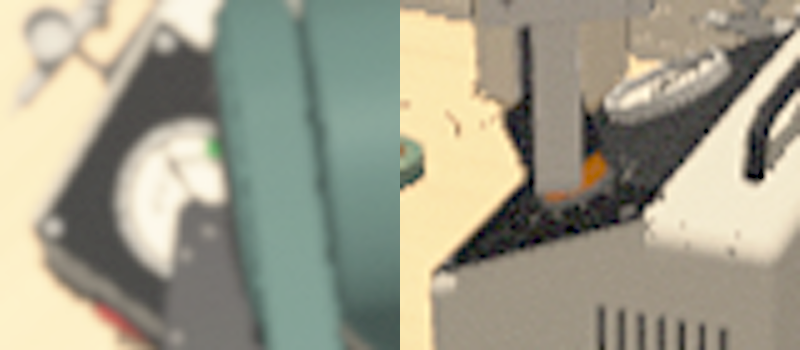

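The needle now shows at about (172,158) in the top crop (5x, offset 208,115), with the green segment at (214,147). The knob is still out, with the ring at (590,170). I compute the remaining turn.

Run:
```python
from h import *
G=plane("top",T(157,253),p0+.011*n,n)
for uv in((172,158),(168,152),(176,165)):
    w=plane("top",((uv[0]+.5)/5-.5+208,(uv[1]+.5)/5-.5+115),p0+.011*n,n)-G; print(np.arctan2(-(w@y),w@up),np.linalg.norm(w))
```

```text
-1.113293161852744 0.020433895208053686
-1.1234160412955505 0.02339372805706445
-1.111834050819108 0.017123254266928033
```

The stroke was 96% effective. About 0.66 rad remains, so I grip and turn 0.68.

Emit:
nudge_tcp --plan '[{"aperture":0.03}, {"aperture":0.03}, {"aperture":0.03}, {"aperture":0.03}, {"aperture":0.03}, {"aperture":0.03, "turn":0.1}, {"aperture":0.03, "turn":0.1}, {"aperture":0.03, "turn":0.1}, {"aperture":0.03, "turn":0.1}, {"aperture":0.03, "turn":0.1}, {"aperture":0.03, "turn":0.1}, {"aperture":0.03, "turn":0.08}, {"aperture":0.03}, {"aperture":0.03}, {"aperture":0.03}]'

```text
time: 9.18
tool_pos: [0.4878, 0.1174, 0.1307]
ee_rot: [3.139, 0.001, 2.367]
wrist_force: [5.8, 0.1, -7.7]
width: 0.0374
finger_force: 30.0
```

```bash
python3 go.py .490 .1135 .1205
```

Run:
```python
from bench import robot, sensors, snapshot
import cv2,numpy as np
a=cv2.resize(snapshot("top")["color"][115:185,208:288],None,fx=5,fy=5,interpolation=cv2.INTER_CUBIC)
b=cv2.resize(snapshot("side")["color"][170:240,225:305],None,fx=5,fy=5,interpolation=cv2.INTER_CUBIC)
c=np.hstack([a,b]);cv2.imwrite("pics/c4.png",(255*(c/255.)**.6).astype(np.uint8))
```

```text
t 9.1833 tcp [0.4878 0.1174 0.1307] rpy [3.1387e+00 9.0000e-04 2.3670e+00] tool d [-0.0043 -0.0013  0.0102] F [ 5.8  0.1 -7.7] w 0.0374 q6 -0.674
```

View pics/c4.png

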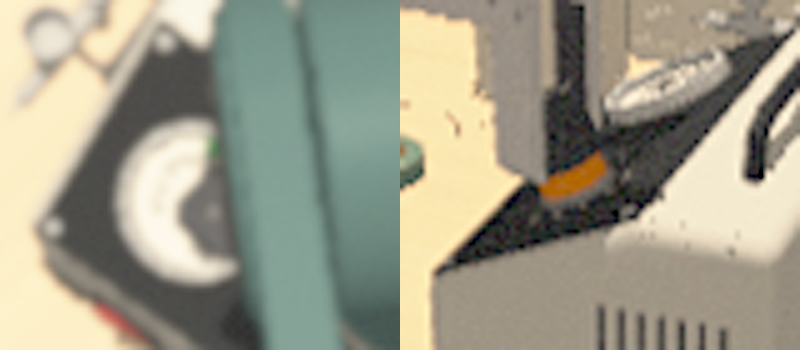

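The needle is now hidden by the gripper. I release, lift clear and look before pushing in.

Emit:
nudge_tcp --plan '[{"aperture":0.07}, {"aperture":0.07}, {"aperture":0.07}, {"aperture":0.07}, {"aperture":0.07}, {"aperture":0.07, "tz":-0.03}, {"aperture":0.07, "tz":-0.03}, {"aperture":0.07, "tz":-0.03}, {"aperture":0.07, "ty":-0.04}, {"aperture":0.07, "ty":-0.04}, {"aperture":0.07, "ty":-0.04}, {"aperture":0.07, "ty":-0.04}, {"aperture":0.07, "ty":-0.04}, {"aperture":0.07, "ty":-0.04}, {"aperture":0.07}]'

```text
time: 10.53
tool_pos: [0.3149, -0.0582, 0.222]
ee_rot: [-3.139, 0.002, 2.355]
wrist_force: [0.1, 0.2, -0.2]
width: 0.0702
finger_force: 0.0
```

```bash
python3 go.py .490 .1135 .1205
```

Run:
```python
from bench import robot, sensors, snapshot
import cv2,numpy as np
im=snapshot("top")["color"]; cv2.imwrite("pics/top_raw5.png",im)
a=cv2.resize(im[115:225,208:318],None,fx=5,fy=5,interpolation=cv2.INTER_CUBIC)
cv2.imwrite("pics/c5.png",(255*(a/255.)**.7).astype(np.uint8))
```

```text
t 10.5333 tcp [ 0.3149 -0.0582  0.222 ] rpy [-3.1393e+00  2.5000e-03  2.3553e+00] tool d [-0.0019  0.2455  0.101 ] F [ 0.1  0.2 -0.2] w 0.0702 q6 -1.142
```

View pics/c5.png

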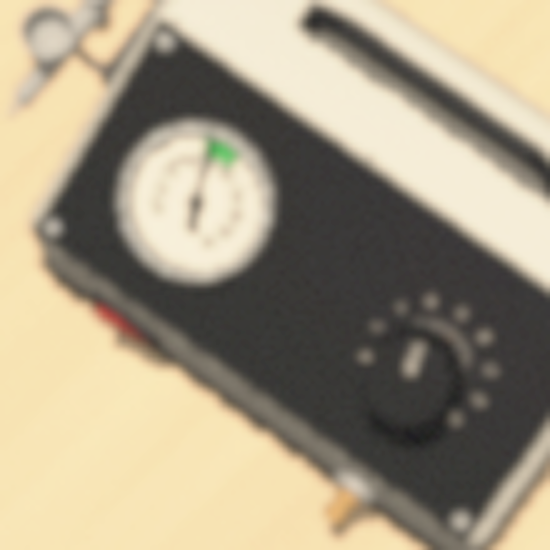

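The needle line runs from (191,228) to (210,145) (5x, offset 208,115), at the left edge of the green segment, which spans roughly (207–238, 138–163). I measure both angles.

Run:
```python
from h import *
def w(uv): return plane("top",((uv[0]+.5)/5-.5+208,(uv[1]+.5)/5-.5+115),p0+.011*n,n)
def a(d): return np.arctan2(-(d@y),d@up)
G=plane("top",T(157,253),p0+.011*n,n); c=w((196,202))
print("needle",a(w((210,145))-w((191,228))),a(w((210,145))-c))
for f in("top0","top_raw5"):
    im=cv2.imread(f"pics/{f}.png").astype(float); e=im[...,1]-np.maximum(im[...,0],im[...,2])
    e=e[138:152,240:262].clip(12)-12
    v,u=np.indices(e.shape); A=[];W=[]
    print(f,"centroid",a(plane("top",((e*u).sum()/e.sum()+240,(e*v).sum()/e.sum()+138),p0+.011*n,n)-c))
    for i,j in zip(*np.nonzero(e>15)):
        d=plane("top",(j+240,i+138),p0+.011*n,n)-c; A.append(a(d));W.append(e[i,j])
    print(np.min(A),np.max(A),np.average(A,weights=W),len(A))
```

```text
needle -0.34088857199432226 -0.3246010208015207
top0 centroid -0.10131163413170566
-0.36913224342398393 0.1653479991414592 -0.10477669378395728 22
top_raw5 centroid -0.08930502767085721
-0.3044191916137214 0.1653479991414592 -0.08814611135075648 20
```

The needle is 0.225 rad short of the green's middle: inside, but near the edge. I'll turn about 0.15 rad more and then push in. First I go back over the knob.

Emit:
nudge_tcp --plan '[{"aperture":0.07, "turn":-0.12}, {"aperture":0.07, "turn":-0.12}, {"aperture":0.07}, {"aperture":0.07}]'

```text
time: 10.92
tool_pos: [0.3189, -0.0536, 0.2214]
ee_rot: [3.141, -0.0, 2.604]
wrist_force: [0.5, 0.1, 0.3]
width: 0.0703
finger_force: 0.0
```

```bash
python3 go.py .4869 .1165 .1307
```

```text
t 10.9167 tcp [ 0.3189 -0.0536  0.2214] rpy [ 3.1412e+00 -3.0000e-04  2.6036e+00] tool d [-0.0572  0.2321  0.0908] F [0.5 0.1 0.3] w 0.0703 q6 -1.376
```

Emit:
nudge_tcp --plan '[{"aperture":0.07, "tx":-0.01, "ty":0.04}, {"aperture":0.07, "tx":-0.01, "ty":0.04}, {"aperture":0.07, "tx":-0.01, "ty":0.04}, {"aperture":0.07, "tx":-0.01, "ty":0.04}, {"aperture":0.07, "tx":-0.01, "ty":0.04}, {"aperture":0.07, "tx":-0.007, "ty":0.032}, {"aperture":0.07}, {"aperture":0.07}, {"aperture":0.07}]'

```text
time: 11.67
tool_pos: [0.4855, 0.1162, 0.2209]
ee_rot: [-3.14, -0.001, 2.605]
wrist_force: [-0.4, -0.3, 0.2]
width: 0.0703
finger_force: 0.0
```

```bash
python3 go.py .4869 .1165 .1307
```

```text
t 11.6667 tcp [0.4855 0.1162 0.2209] rpy [-3.1402e+00 -1.0000e-03  2.6047e+00] tool d [-0.0011  0.001   0.0902] F [-0.4 -0.3  0.2] w 0.0703 q6 -0.912
```

Emit:
nudge_tcp --plan '[{"aperture":0.07, "tx":-0.001, "ty":0.001, "tz":0.02}, {"aperture":0.07, "tz":0.025}, {"aperture":0.07, "tz":0.025}, {"aperture":0.07, "tz":0.015}, {"aperture":0.07, "tz":0.006}, {"aperture":0.07}, {"aperture":0.03}, {"aperture":0.03}, {"aperture":0.03}, {"aperture":0.03}, {"aperture":0.03}, {"aperture":0.03}, {"aperture":0.03, "turn":0.08}, {"aperture":0.03, "turn":0.08}, {"aperture":0.03}, {"aperture":0.03}, {"aperture":0.03}, {"aperture":0.03}]'

```text
time: 13.17
tool_pos: [0.4882, 0.1163, 0.131]
ee_rot: [3.14, 0.002, 2.446]
wrist_force: [1.9, -1.0, 1.9]
width: 0.0375
finger_force: 30.0
```

```bash
python3 go.py .4903 .114 .1216
```

```text
t 13.1667 tcp [0.4882 0.1163 0.131 ] rpy [3.1398e+00 1.6000e-03 2.4460e+00] tool d [-0.0031 -0.0005  0.0094] F [ 1.9 -1.   1.9] w 0.0375 q6 -0.754
```

Now push in along the knob axis.

Emit:
nudge_tcp --plan '[{"aperture":0.03, "tx":-0.00085, "tz":0.0018}, {"aperture":0.03, "tx":-0.00085, "tz":0.0018}, {"aperture":0.03, "tx":-0.00085, "tz":0.0018}, {"aperture":0.03, "tx":-0.00085, "tz":0.0018}, {"aperture":0.03, "tx":-0.00085, "tz":0.0018}, {"aperture":0.03, "tx":-0.0006, "tz":0.0013}, {"aperture":0.03}, {"aperture":0.03}, {"aperture":0.03}]'

```text
time: 13.92
tool_pos: [0.4915, 0.1135, 0.1216]
ee_rot: [3.14, 0.001, 2.445]
wrist_force: [-1.7, 0.8, 9.3]
width: 0.038
finger_force: 30.0
```

```bash
python3 go.py .4903 .114 .1216
```

```text
t 13.9167 tcp [0.4915 0.1135 0.1216] rpy [3.1399e+00 6.0000e-04 2.4452e+00] tool d [ 0.0012 -0.0004  0.    ] F [-1.7  0.8  9.3] w 0.038 q6 -0.76
```

Emit:
nudge_tcp --plan '[{"aperture":0.03, "tx":-0.0006, "tz":0.0013}, {"aperture":0.03}, {"aperture":0.03}]'

```text
time: 14.17
tool_pos: [0.4915, 0.1135, 0.1216]
ee_rot: [3.14, -0.0, 2.446]
wrist_force: [-3.8, 1.1, 14.0]
width: 0.0376
finger_force: 30.0
```

```bash
python3 go.py .4903 .114 .1216
```

```text
t 14.1667 tcp [0.4915 0.1135 0.1216] rpy [ 3.1396 -0.      2.4455] tool d [ 0.0013 -0.0004 -0.    ] F [-3.8  1.1 14. ] w 0.0376 q6 -0.761
```

Emit:
nudge_tcp --plan '[{"aperture":0.07}, {"aperture":0.07}, {"aperture":0.07}, {"aperture":0.07}, {"aperture":0.07}, {"aperture":0.07, "tz":-0.03}, {"aperture":0.07, "tz":-0.03}, {"aperture":0.07, "tz":-0.03}, {"aperture":0.07, "tz":-0.02}, {"aperture":0.07, "ty":-0.04}, {"aperture":0.07, "ty":-0.04}, {"aperture":0.07, "ty":-0.04}, {"aperture":0.07, "ty":-0.04}, {"aperture":0.07, "ty":-0.04}, {"aperture":0.07, "ty":-0.04}, {"aperture":0.07, "ty":-0.04}, {"aperture":0.07}, {"aperture":0.07}]'

```text
time: 15.67
tool_pos: [0.3109, -0.1035, 0.2287]
ee_rot: [3.141, 0.001, 2.438]
wrist_force: [0.1, 0.6, 0.1]
width: 0.0703
finger_force: 0.0
```

Run:
```python
from bench import robot, sensors, snapshot
import cv2,numpy as np
im=snapshot("top")["color"]; cv2.imwrite("pics/top_raw6.png",im)
sd=snapshot("side")["color"]
a=cv2.resize(im[115:185,208:288],None,fx=5,fy=5,interpolation=cv2.INTER_CUBIC)
b=cv2.resize(sd[170:240,225:305],None,fx=5,fy=5,interpolation=cv2.INTER_CUBIC)
c=np.hstack([a,b]);cv2.imwrite("pics/c6.png",(255*(c/255.)**.7).astype(np.uint8))
for f in("top0",):
    d=cv2.absdiff(cv2.imread("pics/top0.png"),im).max(2)
    for k,(u,v) in dict(tape1=(368,241),tape2=(167,219),er=(233,236),ink=(303,250)).items(): print(k,d[v-20:v+20,u-20:u+20].mean().round(1))
```

```text
tape1 7.1
tape2 1.9
er 2.0
ink 1.9
```

View pics/c6.png

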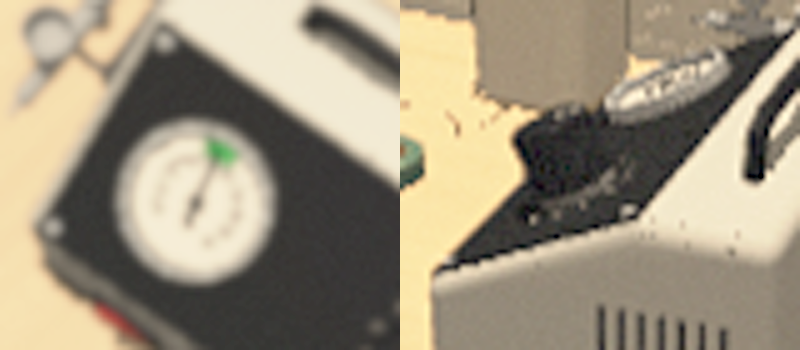

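The needle points to (217,155), in the middle of the green segment. The knob is fully in with no ring showing, and the gripper is clear of everything. The change near the cream tape fits the arm's shadow, since the arm was never close to it. I hand in.

```bash
python3 -c "
from bench import robot, sensors, snapshot
print(robot.close_job())"
```

```text
the job is handed in; nothing more can be done
None
```

The job is handed in at about 16 s: the knob was pulled out, turned until the needle stood in the green, and pushed back in; the last pictures show the needle inside the green, no orange ring and the gripper clear. The judge returned no verdict.

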